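# Sweep up the rock salt and hold the salt box open

## Robot

A 7-joint arm with a two-finger parallel gripper is mounted at the origin on a cart in front of the work surface, level with it; the furniture and walls round the work are solid. World frame = base frame: x ahead of the robot, y to its left, z up, the work surface at z = 0. Lengths are in m, angles in rad, forces in N, time in s.
With the tool pointing down it reaches from about 0.35 to 0.9 m from the base axis. Payload 8.1 kg.
Tool frame: the origin (TCP) lies at the centre of the arm's flange, where the gripper is bolted on; the fingertips stand 178 mm ahead of it and the grasp point (between the pads) lies 159 mm ahead of it; z points along the fingers, y is the line along which they close (so a half turn about z gives the same grasp; the last joint's range is limited). The gripper opens to 92 mm and grips with 3 to 60 N. Pads are 19 mm wide; open, the fingers measure 130 mm over their backs; the gripper's body (75 mm by 190 mm) begins 47 mm behind the grasp point.
Start: joints at [-1.31, 0.434, 0.025, 1.573, -0.012, 1.134, -0.075], TCP at [0.222, 0.584, 0.405] pointing down, gripper open.
Joint ranges: [-2.62, 2.62], [-0.44, 2.09], [-1.27, 1.32], [0.08, 2.57], [-1.32, 4.46], [0.12, 2], [-2.74, 2.74]. Speed limits (rad/s): [2.22, 2.22, 3.01, 3.01, 3.14, 3.14, 3.14].

## Interface

Orientations are given as a rotation vector (axis times angle).
In Python, from cell import arm gives the robot as it stands. The module is installed in compiled form; this text tells all that it offers.
- The arm moves only by the shell command python3 -m inch 'ROWS' [FORCE]. ROWS is text: rows parted by semicolons, each of 5 numbers parted by spaces: the shift along the tool's x, y, z in m, then the turn about the tool's z in rad, then the finger opening in m, from 0 to 0.0918. In form: x y z roll fingers; .... A call has 1 to 5 rows; each row is the pose to reach, as a shift and turn from the pose commanded when the call began, along the tool's axes at that moment; what a row does not reach only later rows make up. A row lasts 1/10 s, in which the tool goes at most 50 mm and 8.59 degrees, less where a joint would pass 70% of its speed; a pose out of reach is approached as far as the arm can. A call with a gripper value outside its range is refused whole. The fingers move at their own pace and stop on an object; FORCE is the grip in N (left out, the last holds). Time passes only in rows, so rows that repeat a pose let the fingers close. It gives the time, the measured TCP pose, the force, the opening and the grip force at its end, in the units of the state.
- arm.observe(): the state, without advancing time (a new reading comes with each control period).
- arm.get_image(name): name is "scene" or "side" or "wrist"; returns the picture (400x640x3 uint8, red, green, blue); there is no depth.
- arm.get_calibration(name): a dict with "intrinsics" (3x3 intrinsics, pixels), "distortion" ([k1, k2, p1, p2, k3] as OpenCV has them; the pictures are not rectified), "pose" (4x4, takes a point from camera to world coordinates). Camera axes: x right, y up, looking along -z (the intrinsics and any distortion apply to the point x, -y, -z); pixel columns grow to the right and rows downward; lengths in m; the calibration is good to about 2 mm. A picture is of the moment at which its call begins: read the wrist's pose just before it. get_calibration takes no time and is no camera call; for the wrist camera it gives the pose at the moment of the call.
- arm.sign_off(): hands the job in; it is judged then, once.
Trained networks look in the newest picture that a camera, given by its name, has taken for a name from the list of things; names that differ only in an ending like _2 or _b are one class to them, and where a whole thing is asked for, a point or a joint stands for the part that bears it (a point fixed in the world has none). Each returns a list of dicts, best first, with "conf" (0 to 1); they miss things now and then, are a little off and sometimes report something else, mostly with a low value. They report only what shows in the picture. A call takes as long as a camera call.
- arm.look_for(camera, query): "point" ([row, column] in pixels, amid what is visible of it).
- arm.silhouettes(camera, query): "region" (400x640 bool, what is visible of it) and "point" ([row, column] in pixels, amid what is visible of it).
- arm.place_of(camera, query): "point" ([row, column] in pixels: a listed point, or the origin of a listed thing).
The state is a dict: "clock": time; "joints": joint angles; "dq": joint speeds; "joint_efforts": joint torques, N m; "position": TCP position; "ee_rot": TCP orientation; "force": force on the tool from outside, world axes, zero at the start; "ft_torque": the same for the moment, N m; "width": opening from 0.0 (shut) to 1.0 (fully open); "gripper_force": force on a finger pad.
Only numpy, scipy, OpenCV 4.12 (cv2) and the standard library are available. Lean on these libraries where they do the work, as an engineer would, in place of code of your own. Each camera call takes 0.05 s, during which the arm holds its last target. There are 200 camera calls.

## Task

With the scrubbing brush in the gripper, sweep the four lumps of rock salt right into the crumb pan without touching them with the fingers, then stand or lay the brush down on the worktop clear of the pan. Only then lift the lid of the wooden salt box with the fingers and hold it half open, at 45 degrees, so that I can tip the pan in; finish while still holding it there, as it falls shut if let go. Leave the jar, the tin and the pepper mill alone.

Things in the scene. Friction and masses are not known exactly. Their poses are not given: they have to be found in the camera images.
- salt_box_lid (a joint): opening angle of the salt box's lid in rad: 0 shut, 0.785 = 45 degrees, 1.57 upright, stop at 1.75. A plain hinge with hardly any friction: below about 1.5 rad the lid falls shut when let go.
- salt_box: brown wooden box, 116x116 mm, 92 mm high over its flat lid, 112 mm with the knob; fixed. Origin: middle of the underside. +z up; -x side: front (knob side), at the start looking to the robot's left, turned a little towards the robot; +x side: hinge, along y. Lid 11 mm thick, its top 92 mm up, overhanging the front wall by 10 mm.
- lid_knob (a point): middle of the small pale knob on the lid: 20 mm across near its top, narrower at its foot, 20 mm tall, standing on the lid's upper face; shut, it is 102 mm above the worktop. It lies 93 mm from the hinge along the lid and 19 mm above the hinge's line, 20 mm from the lid's front edge. Moves with the lid.
- lid_hinge (a point): point on the lid's hinge line, at the middle of the box's width, 83 mm above the worktop; the hinge runs along the box's y, and opening is a positive turn about +y.
- pan: bare metal crumb pan, 160 mm wide (156 inside), 120 long, back and sides 30 mm high (sides 14 near the mouth), dark loop handle 83 mm long behind (+x); fixed. Floor 2 mm thick, thin ramp at the mouth. Origin: middle of the underside. Open to its own -x: mouth at x = -60 mm, back wall at +60 mm; the mouth looks towards the robot.
- brush: wooden scrubbing brush standing on its bristles, 132 mm long along its y, 36 mm wide along its x, 58 mm high: pale bristles (30 mm wide, 124 mm long) up to 34 mm, then the rounded wooden back from 34 to 58 mm, to be gripped across its 36 mm width. About 0.14 kg. Origin: middle of the bristles' underside.
- lump0: one of four alike pale lumps of rock salt, about 24x20x18 mm, about 15 g, lying in front of the pan's mouth, 40 to 105 mm out and within 40 mm of the pan's middle line. Origin: its middle.
- lump1: one of four alike pale lumps of rock salt, about 24x20x18 mm, about 15 g, lying in front of the pan's mouth, 40 to 105 mm out and within 40 mm of the pan's middle line. Origin: its middle.
- lump2: one of four alike pale lumps of rock salt, about 24x20x18 mm, about 15 g, lying in front of the pan's mouth, 40 to 105 mm out and within 40 mm of the pan's middle line. Origin: its middle.
- lump3: one of four alike pale lumps of rock salt, about 24x20x18 mm, about 15 g, lying in front of the pan's mouth, 40 to 105 mm out and within 40 mm of the pan's middle line. Origin: its middle.
- honey_jar: bystander: honey jar, 63 mm across, 94 mm high; origin under its middle. Leave it alone.
- pepper_mill: bystander: dark wooden pepper mill, 58 mm across, 190 mm high; origin under its middle. Leave it alone.
- tomato_tin: bystander: low tin, 75 mm across, 58 mm high; origin under its middle. Leave it alone.

How it is judged:
By the outcome, as a careful person would: the job done as asked, in the order asked, and still so for the second after the job is handed in, while the arm keeps its last pose, push and grip.
It also fails if it takes over 59 s, if anything falls off the work surface, if the arm or the gripper's body presses on something with over 40 N, if the wrist force passes 120 N, or if a joint passes its speed limit or range.

## Working session

There is one attempt and no reset: what is moved stays moved. The work goes in short steps, Python scripts to look and compute and a shell command to move; the robot and the scene stay as the last step left them, time stands still between calls to the robot, and variables do not carry over. Pictures are saved under pics/ and viewed, at most 10 in all, crops included, and the job is handed in when it is done.

```bash
mkdir -p pics; cat > h.py <<'E'
import numpy as np, cv2
from scipy.spatial.transform import Rotation as R
from cell import arm
def snap(cam,f):
    cv2.imwrite('pics/'+f,arm.get_image(cam)[:,:,::-1])
def ray(cam,p):
    c=arm.get_calibration(cam);T=np.array(c['pose'])
    u=cv2.undistortPoints(np.array([[[p[1],p[0]]]],float),np.array(c['intrinsics'],float),np.array(c['distortion'],float))[0,0]
    return T[:3,3],T[:3,:3]@np.array([u[0],-u[1],-1])
def onz(cam,p,z):
    o,d=ray(cam,p);return o+d*(z-o[2])/d[2]
E
python3 - <<'E'
from h import *
o=arm.observe();print({k:np.round(v,3) for k,v in o.items()})
print(R.from_rotvec(o['ee_rot']).as_matrix().round(3))
snap('scene','s0.png');snap('side','d0.png')
for q,z in [('salt_box',0),('lid_knob',.102),('lid_hinge',.083),('pan',0),('brush',0),('lump0',.009),('honey_jar',0),('pepper_mill',0),('tomato_tin',0)]:
  for c in ['scene','side']:
    for r in arm.place_of(c,q)[:5]:
      if r['conf']>.3: print(q,c,round(r['conf'],2),np.round(r['point']),onz(c,r['point'],z).round(3))
E
```

```text
{'clock': np.float64(0.0), 'joints': array([-1.31 ,  0.435,  0.025,  1.574, -0.012,  1.134, -0.075]), 'dq': array([-0.   , -0.001, -0.   ,  0.   , -0.001, -0.001,  0.   ]), 'joint_efforts': array([-0.0000e+00, -6.6786e+01,  9.8500e-01, -3.1446e+01, -6.1000e-02,
        4.3000e-02,  0.0000e+00]), 'position': array([0.222, 0.584, 0.404]), 'ee_rot': array([-5.68e-01, -3.09e+00,  2.00e-03]), 'force': array([ 0.785, -0.088,  0.292]), 'ft_torque': array([0.029, 0.055, 0.022]), 'gripper_force': np.float64(0.0), 'width': np.float64(1.0)}
[[-0.935  0.356 -0.   ]
 [ 0.356  0.935 -0.001]
 [-0.    -0.002 -1.   ]]
salt_box scene 0.63 [165. 370.] [ 0.486 -0.373  0.   ]
salt_box side 0.56 [254. 420.] [ 0.49  -0.376  0.   ]
lid_knob side 0.74 [222. 405.] [ 0.471 -0.331  0.102]
lid_hinge scene 0.82 [136. 369.] [ 0.508 -0.438  0.083]
lid_hinge scene 0.68 [243. 328.] [0.526 0.12  0.083]
lid_hinge side 0.7 [224. 447.] [ 0.511 -0.438  0.083]
pan scene 0.83 [198. 310.] [ 0.649 -0.134  0.   ]
pan side 0.84 [219. 340.] [ 0.658 -0.14   0.   ]
brush scene 0.67 [245. 329.] [0.54  0.053 0.   ]
lump0 scene 0.56 [209. 338.] [ 0.545 -0.097  0.009]
lump0 scene 0.54 [214. 344.] [ 0.523 -0.078  0.009]
lump0 scene 0.49 [203. 361.] [ 0.481 -0.144  0.009]
lump0 scene 0.42 [197. 344.] [ 0.538 -0.156  0.009]
lump0 side 0.55 [242. 336.] [ 0.506 -0.149  0.009]
lump0 side 0.46 [237. 342.] [ 0.533 -0.162  0.009]
lump0 side 0.39 [235. 322.] [ 0.539 -0.105  0.009]
lump0 side 0.37 [239. 314.] [ 0.513 -0.087  0.009]
honey_jar scene 0.55 [309. 341.] [0.457 0.253 0.   ]
pepper_mill scene 0.63 [206. 341.] [ 0.542 -0.12   0.   ]
pepper_mill side 0.87 [208. 390.] [ 0.75  -0.284  0.   ]
tomato_tin scene 0.55 [138. 371.] [ 0.511 -0.553  0.   ]
tomato_tin side 0.42 [237. 262.] [0.52  0.063 0.   ]
```

View pics/s0.png

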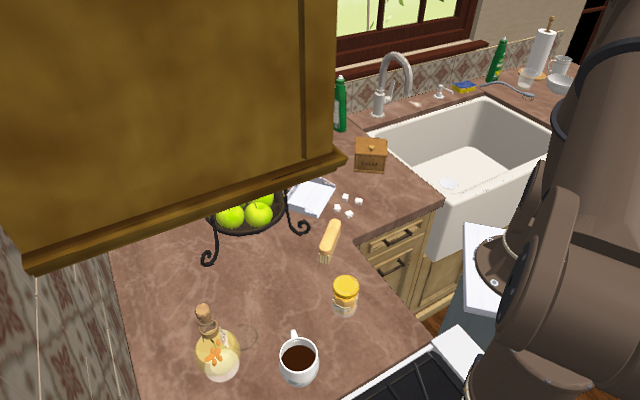

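View pics/d0.png

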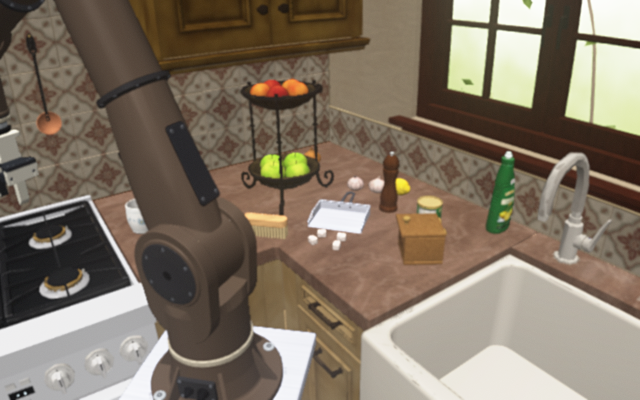

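The scene view shows the pan at (310,197), the lumps around (345,205), the brush at (329,240), the jar at (345,295) and the salt box at (370,155). The side view shows the mill at (390,180), the tin partly hidden behind the box at (428,207), and a tall fruit stand left of the pan at (280,180).

```bash
python3 - <<'E'
from h import *
for p,z in [((210,283),0),((186,245),0),((184,330),0),((165,285),.12),((95,280),.3)]: print('stand',p,onz('side',p,z).round(3))
for q,z in [('brush',.05),('pan',.01)]:
  for c in ['scene','side']:
    arm.get_image(c)
    s=arm.silhouettes(c,q)
    if s:
      m=s[0]['region'].astype(np.uint8);b=cv2.boxPoints(cv2.minAreaRect(cv2.findNonZero(m)))
      print(q,c,s[0]['conf'],[onz(c,(v,u),z).round(3)[:2].tolist() for u,v in b])
E
python3 -m inch '0 -.05 0 0 .0918;-.04 -.1 0 0 .0918;-.09 -.15 0 0 .0918;-.13 -.2 0 0 .0918;-.17 -.24 0 0 .0918'
```

```text
stand (210, 283) [0.692 0.046 0.   ]
stand (186, 245) [0.858 0.226 0.   ]
stand (184, 330) [ 0.913 -0.068  0.   ]
stand (165, 285) [0.773 0.053 0.12 ]
stand (95, 280) [0.968 0.11  0.3  ]
brush scene 0.64 [[0.56, 0.154], [0.553, -0.02], [0.502, -0.005], [0.515, 0.164]]
brush side 0.77 [[0.436, 0.087], [0.566, 0.125], [0.562, -0.005], [0.435, -0.031]]
pan scene 0.59 [[0.724, -0.067], [0.725, -0.274], [0.581, -0.211], [0.595, -0.02]]
pan side 0.67 [[0.582, -0.052], [0.851, -0.014], [0.814, -0.222], [0.56, -0.228]]
clock: 1.9
position: [0.2754, 0.3484, 0.4049]
ee_rot: [0.568, 3.09, 0.001]
force: [1.2, -0.7, 0.7]
width: 1.002
gripper_force: 0.0
```

```bash
python3 -m inch '-.03 -.03 0 0 .0918;-.06 -.06 0 0 .0918;-.09 -.09 0 0 .0918;-.12 -.12 0 0 .0918;-.15 -.15 0 0 .0918'; python3 - <<'E'
from h import *
snap('wrist','w0.png')
for q,z in [('brush',0),('pan',0),('lump0',.009),('honey_jar',0)]:
    for r in arm.place_of('wrist',q)[:4]:
      if r['conf']>.3: print(q,round(r['conf'],2),np.round(r['point']),onz('wrist',r['point'],z).round(3))
print(arm.observe()['position'])
E
```

```text
clock: 2.4
position: [0.3623, 0.1551, 0.4051]
ee_rot: [0.568, 3.089, 0.002]
force: [1.0, 0.6, 0.5]
width: 1.0
gripper_force: 0.0
brush 0.66 [320. 302.] [0.541 0.054 0.   ]
lump0 0.61 [363. 195.] [ 0.547 -0.098  0.009]
honey_jar 0.7 [214. 424.] [0.454 0.247 0.   ]
honey_jar 0.62 [363. 195.] [ 0.554 -0.104  0.   ]
[0.36185627 0.15707191 0.40488076]
```

```bash
python3 -m inch '-.03 -.025 0 .14 .0918;-.06 -.05 0 .28 .0918;-.09 -.075 0 .42 .0918;-.12 -.1 0 .56 .0918;-.15 -.12 0 .7 .0918';python3 -m inch '0 0 0 .14 .0918;0 0 0 .28 .0918;0 0 0 .4 .0918;0 0 0 .5 .0918;0 0 0 .5 .0918'; python3 - <<'E'
from h import *
print(arm.observe()['position'],R.from_rotvec(arm.observe()['ee_rot']).as_matrix().round(3), np.array(arm.get_calibration('wrist')['pose']).round(3))
snap('wrist','w1.png')
for q,z in [('brush',0),('pan',0),('lump0',.009)]:
    for r in arm.place_of('wrist',q)[:5]:
      if r['conf']>.3: print(q,round(r['conf'],2),np.round(r['point']),onz('wrist',r['point'],z).round(3))
for q,z in [('brush',.055),('pan',.0)]:
    s=arm.silhouettes('wrist',q)
    if s:
      m=s[0]['region'].astype(np.uint8);b=cv2.boxPoints(cv2.minAreaRect(cv2.findNonZero(m)))
      print(q,s[0]['conf'],b.round().tolist(),[onz('wrist',(v,u),z).round(3)[:2].tolist() for u,v in b])
E
```

```text
clock: 3.15
position: [0.46, -0.0089, 0.4048]
ee_rot: [1.598, 2.705, 0.001]
force: [0.8, 1.3, -0.5]
width: 0.997
gripper_force: 0.0
clock: 3.65
position: [0.4596, -0.0071, 0.4046]
ee_rot: [-2.212, -2.23, 0.0]
force: [0.6, 0.4, 1.0]
width: 1.0
gripper_force: 0.0
[ 0.45959977 -0.00710715  0.40456506] [[-0.008  1.    -0.   ]
 [ 1.     0.008  0.   ]
 [ 0.    -0.    -1.   ]] [[ 1.    -0.008 -0.002  0.46 ]
 [ 0.008  0.952  0.306  0.076]
 [-0.001 -0.306  0.952  0.384]
 [ 0.     0.     0.     1.   ]]
brush 0.87 [108. 394.] [0.534 0.058 0.   ]
pan 0.63 [275. 481.] [ 0.658 -0.14   0.   ]
lump0 0.93 [237. 368.] [ 0.512 -0.086  0.009]
lump0 0.88 [294. 382.] [ 0.534 -0.161  0.009]
lump0 0.72 [290. 347.] [ 0.49  -0.156  0.009]
lump0 0.61 [250. 401.] [ 0.552 -0.102  0.009]
lump0 0.37 [273. 480.] [ 0.651 -0.132  0.009]
brush 0.57 [[375.0, 178.0], [390.0, 31.0], [436.0, 36.0], [422.0, 183.0]] [[0.51, -0.005], [0.516, 0.124], [0.557, 0.122], [0.555, -0.01]]
pan 0.57 [[430.0, 334.0], [440.0, 207.0], [560.0, 217.0], [550.0, 343.0]] [[0.603, -0.228], [0.595, -0.053], [0.743, -0.064], [0.773, -0.248]]
```

View pics/w1.png

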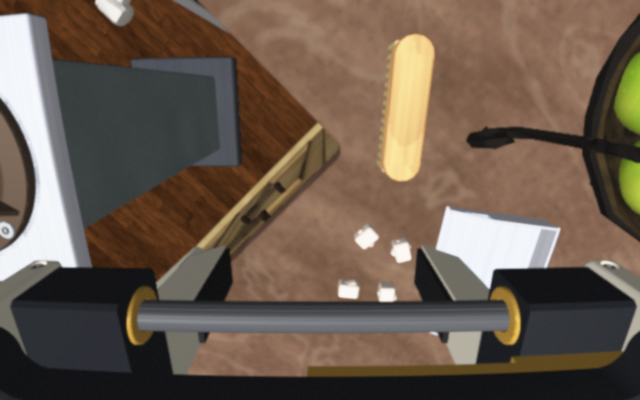

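The wrist view shows the brush top running from (418,35) to (400,180). The four lumps are at (367,237), (401,250), (348,289) and (387,291), and the pan's left side wall runs from (447,207) to (557,225).

```bash
python3 - <<'E'
from h import *
w=lambda r,c,z:onz('wrist',(r,c),z)
a,b=w(35,418,.05),w(181,400,.05);print('brush',a,b,(a+b)/2,np.linalg.norm(a-b),np.degrees(np.arctan2(*(a-b)[[0,1]])))
for r,c in [(107,388),(107,431)]: print(w(r,c,.046))
l,m=w(207,447,.014),w(225,557,.03);print('pan side',l,m,np.linalg.norm(m-l),np.degrees(np.arctan2(m[1]-l[1],m[0]-l[0])))
E
```

```text
brush [0.54227709 0.1223059  0.05      ] [ 0.53526087 -0.0097335   0.05      ] [0.53876898 0.0562862  0.05      ] 0.13222568060446324 3.0416822899299025
[0.51997451 0.05988161 0.046     ]
[0.56025777 0.06062959 0.046     ]
pan side [ 0.59820304 -0.04786668  0.014     ] [ 0.71983896 -0.0625235   0.03      ] 0.12355613839447166 -6.870870863245297
```

```bash
python3 -m inch '.03 .03 .02 .06 .0918;.06 .06 .04 .06 .0918;.064 .079 .08 .06 .0918;.064 .079 .12 .06 .0918;.064 .079 .12 .06 .0918'; python3 -m inch '0 0 .04 0 .0918;0 0 .073 0 .0918;0 0 .073 0 .05;0 0 .073 0 .03;0 0 .073 0 .03' 20;python3 -m inch '0 0 0 0 .03;0 0 0 0 .03;0 0 0 0 .03;0 0 0 0 .03' 30; python3 - <<'E'
from h import *
snap('side','d1.png')
E
```

```text
clock: 4.45
position: [0.5363, 0.0561, 0.2803]
ee_rot: [-2.275, -2.16, 0.012]
force: [-0.2, -0.3, -0.0]
width: 1.0
gripper_force: 0.0
clock: 4.95
position: [0.5389, 0.0557, 0.2142]
ee_rot: [2.279, 2.16, 0.005]
force: [0.7, -0.9, 0.1]
width: 0.786
gripper_force: 0.0
clock: 5.35
position: [0.538, 0.0559, 0.2121]
ee_rot: [2.279, 2.162, 0.001]
force: [-0.2, -0.4, -0.6]
width: 0.439
gripper_force: 0.0
```

```bash
python3 -m inch '0 0 0 0 .025;0 0 0 0 .025;0 0 0 0 .025;0 0 0 0 .025;0 0 0 0 .025' 30;python3 -m inch '0 0 -.02 0 .025;0 0 -.04 0 .025;0 0 -.06 0 .025;0 0 -.06 0 .025'; python3 - <<'E'
from h import *
snap('wrist','w2.png')
E
```

```text
clock: 5.9
position: [0.5379, 0.0558, 0.2118]
ee_rot: [-2.279, -2.162, 0.0]
force: [-1.6, 1.1, 5.0]
width: 0.392
gripper_force: 30.0
clock: 6.3
position: [0.5389, 0.0557, 0.2736]
ee_rot: [2.278, 2.16, 0.005]
force: [0.9, 1.3, -1.2]
width: 0.391
gripper_force: 30.0
```

View pics/w2.png

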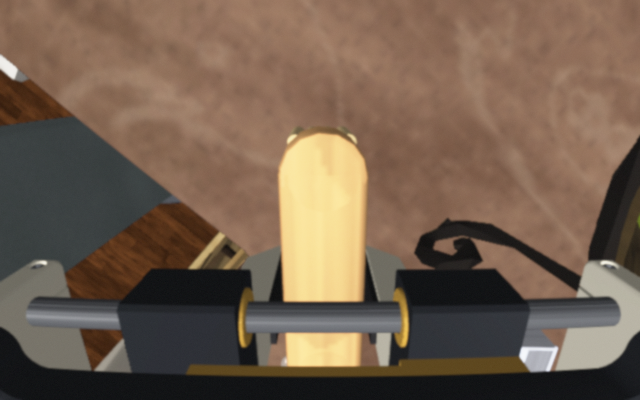

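The brush is held square in the middle of its back, centred at (325,240), and clear of the worktop. Next I carry it behind the lumps.

```bash
python3 -m inch '-.01 -.04 0 .03 .025;-.05 -.07 0 .07 .025;-.09 -.086 0 .07 .025;-.13 -.086 0 .07 .025;-.171 -.086 0 .07 .025';python3 -m inch '0 0 0 0 .025;0 0 .03 0 .025;0 0 .055 0 .025;0 0 .061 0 .025;0 0 .061 0 .025'; python3 - <<'E'
from h import *
o=arm.observe();p=o['position'];M=R.from_rotvec(o['ee_rot']).as_matrix();print(p,M.round(3),o['force'])
d=np.array([.652,-.136])-p[:2];u=np.array([np.cos(.12),-np.sin(.12)])
t=p.copy();t[:2]=np.array([.652,-.136])-.02*u
print('to x=-20:',M.T@(t-p))
snap('wrist','w3.png');snap('scene','s3.png')
E
```

```text
clock: 6.85
position: [0.442, -0.1112, 0.2709]
ee_rot: [-2.352, -2.081, 0.001]
force: [2.0, 0.0, -0.7]
width: 0.392
gripper_force: 30.0
clock: 7.35
position: [0.4421, -0.1103, 0.2095]
ee_rot: [-2.353, -2.078, 0.004]
force: [0.8, 0.9, -1.2]
width: 0.389
gripper_force: 30.0
[ 0.44206333 -0.11025026  0.20945871] [[ 0.123  0.992 -0.003]
 [ 0.992 -0.123  0.   ]
 [-0.    -0.003 -1.   ]] [ 0.81880184  0.85540452 -1.16262022]
to x=-20: [ 0.0002882   0.19150866 -0.00065326]
```

View pics/w3.png

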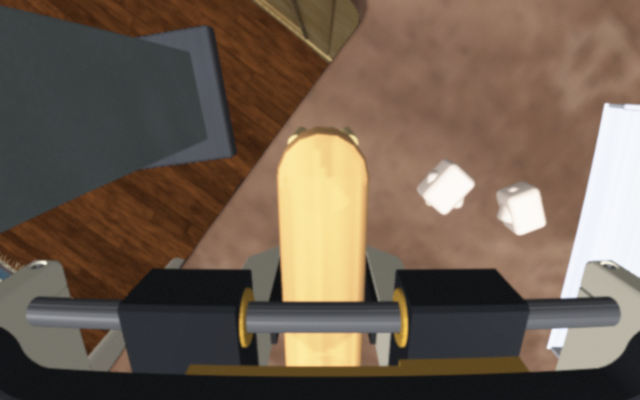

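The wrist view shows the brush behind the lumps, with two visible at (446,187) and (521,209). The pan mouth runs from (607,105) to (555,350). I check its direction before sweeping.

```bash
python3 - <<'E'
from h import *
a,b=[onz('wrist',q,z) for q,z in [((105,605),.014),((350,555),.001)]]
print(a,b,np.linalg.norm(a-b));c=onz('wrist',(105,605),0);print(c)
E
python3 -m inch '0 .015 -.002 0 .025;0 .03 -.002 0 .025;0 .045 -.002 0 .025;0 .06 -.002 0 .025;0 .075 -.002 0 .025'; python3 - <<'E'
from h import *
snap('side','d3.png')
cv2.imwrite('pics/d3c.png',cv2.resize(cv2.imread('pics/d3.png')[150:300,230:480],None,fx=3,fy=3))
E
```

```text
[ 0.59380165 -0.04977251  0.014     ] [ 0.58984121 -0.21145732  0.001     ] 0.16225493106326824
[ 0.6049357  -0.05152285  0.        ]
clock: 7.95
position: [0.5179, -0.1192, 0.2124]
ee_rot: [-2.353, -2.081, 0.001]
force: [0.5, 0.7, -0.6]
width: 0.393
gripper_force: 30.0
```

View pics/d3c.png

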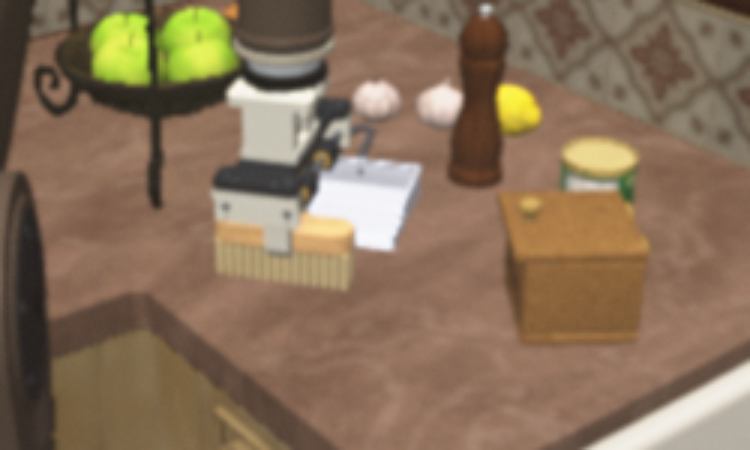

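```bash
python3 -m inch '0 .015 0 0 .025;0 .03 0 0 .025;0 .042 -.002 0 .025;0 .052 -.004 0 .025;0 .062 -.004 0 .025';python3 -m inch '0 .012 0 0 .025;0 .024 0 0 .025;0 .036 0 0 .025;0 .048 0 0 .025;0 .06 0 0 .025'; python3 - <<'E'
from h import *
snap('side','d4.png')
cv2.imwrite('pics/d4c.png',cv2.resize(cv2.imread('pics/d4.png')[150:270,280:460],None,fx=4,fy=4))
E
```

```text
clock: 8.5
position: [0.5792, -0.127, 0.2167]
ee_rot: [-2.353, -2.081, 0.0]
force: [0.1, 1.0, -0.9]
width: 0.393
gripper_force: 30.0
clock: 9.0
position: [0.6389, -0.1345, 0.2165]
ee_rot: [-2.353, -2.08, 0.0]
force: [-0.2, 0.6, -1.0]
width: 0.388
gripper_force: 30.0
```

View pics/d4c.png

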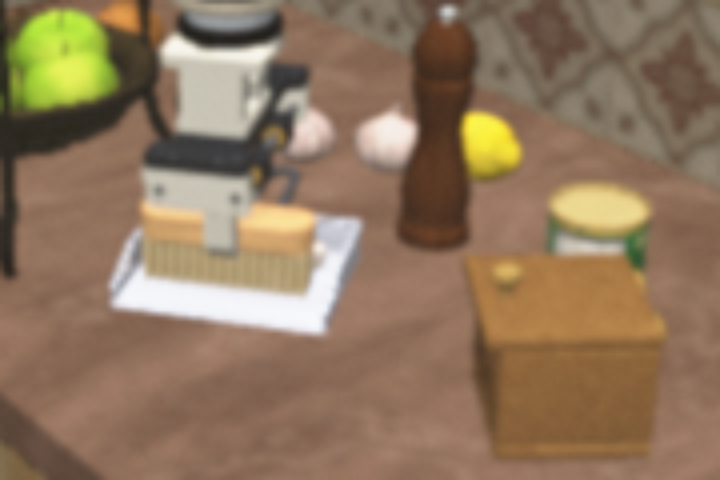

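The brush stands in the pan with a lump showing beyond it at (318,255). The worktop in front of the mouth is empty. I back off slightly, lift, and carry the brush back to its clear spot.

```bash
python3 -m inch '0 -.01 0 0 .025;0 -.01 -.03 0 .025;0 -.01 -.07 0 .025;0 -.05 -.075 0 .025;0 -.09 -.075 0 .025';python3 -m inch '.045 -.02 0 0 .025;.09 -.032 0 0 .025;.135 -.032 0 0 .025;.18 -.032 0 0 .025;.193 -.032 0 0 .025';python3 -m inch '0 0 0 0 .025;0 0 .035 0 .025;0 0 .065 0 .025;0 0 .076 0 .025;0 0 .078 0 .025'
```

```text
clock: 9.55
position: [0.5479, -0.1237, 0.2929]
ee_rot: [2.352, 2.079, 0.003]
force: [-0.1, -0.9, -1.0]
width: 0.389
gripper_force: 30.0
clock: 10.05
position: [0.5399, 0.0775, 0.2913]
ee_rot: [-2.345, -2.087, -0.002]
force: [-0.1, -0.4, -0.7]
width: 0.39
gripper_force: 30.0
clock: 10.55
position: [0.5403, 0.0702, 0.2128]
ee_rot: [-2.356, -2.077, 0.004]
force: [-0.0, -0.2, -1.5]
width: 0.392
gripper_force: 30.0
```

```bash
python3 -m inch '0 0 .0015 0 .025;0 0 .0015 0 .045;0 0 .0015 0 .06;0 0 .0015 0 .075;0 0 .0015 0 .075';python3 -m inch '0 0 0 0 .075;0 0 0 0 .075;0 0 -.03 0 .075;0 0 -.07 0 .075;0 0 -.12 0 .075'; python3 - <<'E'
from h import *
snap('scene','s5.png');snap('wrist','w5.png')
for q in ['brush','lump0','pan']:
  for c in ['wrist','scene','side']:
    arm.get_image(c)
    for r in arm.place_of(c,q)[:4]:
      if r['conf']>.4: print(q,c,round(r['conf'],2),np.round(r['point']),onz(c,r['point'],.011 if q=='lump0' else 0).round(3))
im=cv2.imread('pics/s5.png')[150:290,270:410]
cv2.imwrite('pics/s5c.png',cv2.resize(im,None,fx=4,fy=4))
E
```

```text
clock: 11.05
position: [0.5414, 0.0721, 0.2128]
ee_rot: [2.353, 2.081, 0.001]
force: [-0.2, -0.0, -0.4]
width: 0.686
gripper_force: 0.0
clock: 11.55
position: [0.5404, 0.0719, 0.3323]
ee_rot: [-2.353, -2.08, 0.005]
force: [2.1, 0.0, 0.3]
width: 0.816
gripper_force: 0.0
brush wrist 0.67 [182. 316.] [0.537 0.075 0.   ]
brush scene 0.69 [248. 325.] [0.547 0.068 0.   ]
brush side 0.83 [233. 257.] [0.537 0.083 0.   ]
lump0 scene 0.72 [138. 371.] [ 0.512 -0.542  0.011]
lump0 scene 0.52 [201. 298.] [ 0.682 -0.098  0.011]
lump0 scene 0.44 [196. 309.] [ 0.654 -0.131  0.011]
lump0 side 0.52 [216. 356.] [ 0.662 -0.186  0.011]
lump0 side 0.51 [212. 352.] [ 0.686 -0.172  0.011]
lump0 side 0.47 [213. 338.] [ 0.671 -0.132  0.011]
lump0 side 0.46 [210. 330.] [ 0.691 -0.103  0.011]
pan scene 0.6 [200. 310.] [ 0.648 -0.123 -0.   ]
pan side 0.71 [218. 339.] [ 0.66  -0.135  0.   ]
```

View pics/s5c.png

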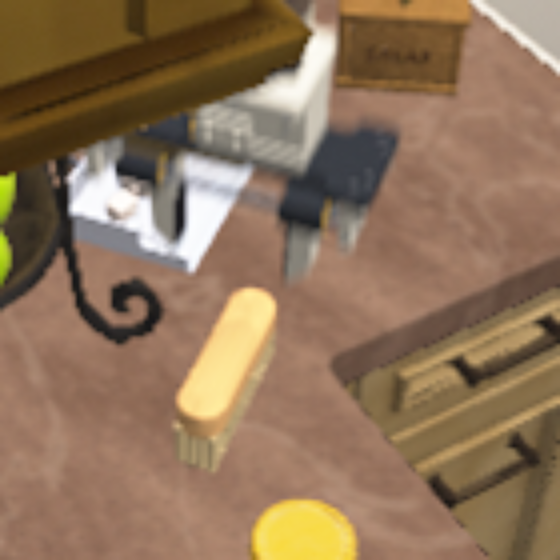

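The scene crop shows the brush standing free at (228,360) and clear of the pan. At least one lump shows in the pan at (123,205), and the side networks place all four inside it. Now the salt box.

```bash
python3 -m inch '-.04 0 -.02 0 .075;-.08 -.005 -.04 -.1 .075;-.12 -.01 -.06 -.2 .075;-.16 -.015 -.07 -.3 .075;-.2 -.02 -.07 -.4 .075'; python3 - <<'E'
from h import *
o=arm.observe();M=R.from_rotvec(o['ee_rot']).as_matrix();print(o['position'],M.T@(np.array([.47,-.30,.40])-o['position']))
E
```

```text
clock: 13.05
position: [0.4965, -0.1258, 0.404]
ee_rot: [1.887, 2.509, 0.003]
force: [0.8, 0.3, -0.9]
width: 0.815
gripper_force: 0.0
[ 0.49653928 -0.12584476  0.40398919] [-0.1599499 -0.0738315  0.0039031]
```

```bash
python3 -m inch '-.04 -.02 0 -.05 .075;-.08 -.04 0 -.05 .075;-.12 -.06 0 -.05 .075;-.16 -.074 0 -.05 .075;-.16 -.074 0 -.05 .075'; python3 - <<'E'
from h import *
o=arm.observe();print(o['position'],o['ee_rot'])
snap('wrist','w6.png')
for q,z in [('salt_box',0),('lid_knob',.102),('lid_hinge',.083)]:
    for r in arm.place_of('wrist',q)[:2]: print(q,round(r['conf'],2),np.round(r['point']),onz('wrist',r['point'],z).round(3))
E
```

```text
clock: 13.55
position: [0.467, -0.3043, 0.4028]
ee_rot: [1.84, 2.543, -0.005]
force: [0.5, -0.2, 0.0]
width: 0.817
gripper_force: 0.0
[ 0.46697051 -0.30427584  0.40284154] [ 1.83966514  2.54348397 -0.00479488]
salt_box 0.7 [227. 329.] [ 0.498 -0.363  0.   ]
lid_knob 0.61 [233. 330.] [ 0.487 -0.328  0.102]
lid_hinge 0.56 [309. 318.] [ 0.505 -0.414  0.083]
```

View pics/w6.png

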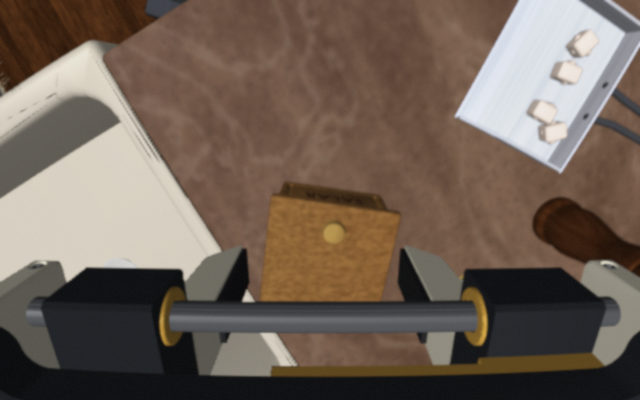

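All four lumps lie in the pan at about (582,42), (568,72), (543,110) and (553,132). The lid's front edge runs from (274,195) to (399,212), and the knob is at (334,233).

```bash
python3 - <<'E'
from h import *
w=lambda r,c,z:onz('wrist',(r,c),z)
a,b=w(195,274,.092),w(212,399,.092);print(a,b,np.linalg.norm(a-b),'yaw box y',np.degrees(np.arctan2(b[1]-a[1],b[0]-a[0])))
for (p,q) in [((195,274),(300,262)),((212,399),(303,383))]:
  v=w(*q,.092)-w(*p,.092);print('side',np.degrees(np.arctan2(v[1],v[0]))+90)
k=w(233,333,.108);ym=np.arctan2(b[1]-a[1],b[0]-a[0])
bx=np.array([np.sin(ym),-np.cos(ym),0]);print('knob',k,'from edge',(k-(a+b)/2)@bx)
o=arm.observe();M=R.from_rotvec(o['ee_rot']).as_matrix();print(np.degrees(np.arctan2(M[1,1],M[0,1])),M.T@(k-o['position']))
E
```

```text
[ 0.43181082 -0.31317994  0.092     ] [ 0.53862998 -0.29299232  0.092     ] 0.1087100459732785 yaw box y 10.702031139232906
side 10.026158793792817
side 13.27362915164393
knob [ 0.4883246  -0.32377791  0.108     ] from edge 0.02090832352673582
18.79917096803186 [-0.03143011  0.00907919  0.29398203]
```

```bash
python3 -m inch '.01 .005 .02 .065 .075;.02 .009 .05 .13 .075;.024 .009 .07 .13 .075;.024 .009 .07 .13 .075'; python3 - <<'E'
from h import *
arm.get_image('wrist')
k=None
for q,z in [('lid_knob',.102)]:
    for r in arm.place_of('wrist',q)[:2]: print(q,round(r['conf'],2),np.round(r['point']),onz('wrist',r['point'],z).round(4))
s=arm.silhouettes('wrist','salt_box');print(s[0]['conf'])
snap('wrist','w7.png')
E
```

```text
clock: 14.15
position: [0.47, -0.2696, 0.3299]
ee_rot: [-1.984, -2.429, 0.001]
force: [-0.8, 0.4, -0.4]
width: 0.815
gripper_force: 0.0
0.72
```

View pics/w7.png

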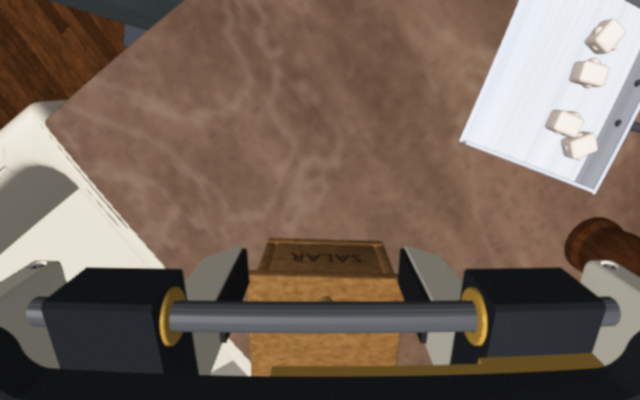

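The front edge of the lid runs from (248,273) to (398,276), parallel to the finger line, with the knob's top peeking out at (327,299).

```bash
python3 - <<'E'
from h import *
w=lambda r,c,z:onz('wrist',(r,c),z)
a,b=w(273,248,.092),w(276,398,.092);m=(a+b)/2;y=np.arctan2(b[1]-a[1],b[0]-a[0]);print(a,b,np.linalg.norm(a-b),np.degrees(y))
bx=np.array([np.sin(y),-np.cos(y),0]);k=m+.02*bx;k[2]=.102;print('knob',k,'col-based',w(300,327,.11))
o=arm.observe();M=R.from_rotvec(o['ee_rot']).as_matrix();print(np.degrees(np.arctan2(M[1,1],M[0,1])),M.T@(k-o['position']))
E
```

```text
[ 0.42812878 -0.32233773  0.092     ] [ 0.53222642 -0.30398338  0.092     ] 0.10570336049034149 9.999535098819647
knob [ 0.48365041 -0.33285674  0.102     ] col-based [ 0.48439798 -0.32134956  0.11      ]
11.321644072091773 [-0.0611899   0.00048679  0.23159947]
```

```bash
python3 - <<'E'
from h import *
w=lambda r,c,z:onz('wrist',(r,c),z)
for z in (0,): print('base',w(239,270,z),w(241,383,z),np.linalg.norm(w(239,270,z)-w(241,383,z)))
L=[]
for c in ['scene','side']:
  arm.get_image(c)
  for q,z in [('lid_knob',.102),('lid_hinge',.083),('salt_box',0)]:
    for f in (arm.look_for,arm.place_of):
      for r in f(c,q)[:1]:
        print(q,f.__name__,c,round(r['conf'],2),np.round(r['point'],1),onz(c,r['point'],z).round(4))
        if q=='lid_knob' and f==arm.place_of: L.append(ray(c,r['point']))
# knob from earlier side picture by brightness: yellow-ish blob in d4 crop at (508,275)/4+offset
p=(150+275/4,280+508/4);print('knob d4',p,onz('side',p,.104))
print(arm.observe()['position'])
E
```

```text
base [ 0.43286709 -0.33593383  0.        ] [ 0.53982193 -0.31670685  0.        ] 0.10866929258128522
lid_knob call scene 0.89 [147.5 371.8] [ 0.4833 -0.3343  0.102 ]
lid_knob call scene 0.76 [150.8 371.4] [ 0.4815 -0.3138  0.102 ]
lid_hinge call scene 0.58 [152.9 369.1] [ 0.4898 -0.3268  0.083 ]
lid_hinge call scene 0.61 [137.7 370. ] [ 0.5025 -0.4252  0.083 ]
salt_box call scene 0.92 [155.8 370.2] [ 0.4947 -0.4295  0.    ]
salt_box call scene 0.81 [165.1 370. ] [ 0.4858 -0.3699 -0.    ]
lid_knob call side 0.92 [227.  418.6] [ 0.4474 -0.3645  0.102 ]
lid_knob call side 0.63 [218.5 405. ] [ 0.4884 -0.3305  0.102 ]
lid_hinge call side 0.79 [238.6 422. ] [ 0.4244 -0.3738  0.083 ]
lid_hinge call side 0.71 [223.  446.1] [ 0.5134 -0.4369  0.083 ]
salt_box call side 0.68 [224.  261.4] [0.593  0.0877 0.    ]
salt_box call side 0.75 [254.8 420.9] [ 0.4841 -0.3777  0.    ]
knob d4 (218.75, 407.0) [ 0.483856   -0.33553295  0.104     ]
[ 0.47011831 -0.27261383  0.3321863 ]
```

```bash
python3 -m inch '-.03 0 0 0 .045;-.0605 0 0 0 .045;-.0605 0 .02 0 .045;-.0605 0 .04 0 .045;-.0605 0 .055 0 .045'; python3 -m inch '0 0 0 0 .03;0 0 .002 0 .01;0 0 .002 0 .01;0 0 .002 0 .01;0 0 .002 0 .01' 20;python3 -m inch '0 0 0 0 .01;0 0 0 0 .01;0 0 0 0 .01'
```

```text
clock: 15.55
position: [0.4818, -0.3319, 0.276]
ee_rot: [-1.992, -2.428, 0.0]
force: [0.1, 0.4, 1.0]
width: 0.498
gripper_force: 0.0
clock: 16.05
position: [0.4839, -0.3316, 0.2765]
ee_rot: [1.988, 2.427, 0.003]
force: [4.9, 0.7, -1.4]
width: 0.196
gripper_force: 20.0
clock: 16.35
position: [0.4839, -0.3316, 0.2765]
ee_rot: [1.988, 2.427, 0.003]
force: [7.0, 0.9, -1.6]
width: 0.189
gripper_force: 20.0
```

```bash
python3 -m inch '-.0005 .002 -.002 0 .01;-.001 .002 -.0046 0 .01;-.0017 .002 -.007 0 .01;-.0024 .002 -.0092 0 .01;-.0024 .002 -.0092 0 .01' 25;python3 - <<'E'
from h import *
o=arm.observe();print(o['position'],o['force'],o['ft_torque'],o['width'])
for c in ['side','scene']:
  arm.get_image(c);s=arm.silhouettes(c,'salt_box_lid')
  for r in s[:2]: m=r['region'];ys,xs=np.where(m);print(c,round(r['conf'],2),m.sum(),ys.min(),ys.max(),xs.min(),xs.max())
E
```

```text
clock: 16.85
position: [0.4849, -0.3341, 0.285]
ee_rot: [1.991, 2.428, 0.001]
force: [4.5, -1.6, -2.1]
width: 0.189
gripper_force: 25.0
[ 0.48485422 -0.33408467  0.28500919] [ 4.54278461 -1.59720478 -2.07476146] [-0.29895295 -1.0707323  -0.00177815] 0.18926836739506692
side 0.87 947 210 237 397 445
scene 0.95 448 136 153 354 387
```

```bash
python3 -m inch '-.003 .0015 -.0065 0 .01;-.0062 .002 -.0131 0 .01;-.0098 .002 -.0195 0 .01;-.0139 .002 -.0252 0 .01;-.0139 .002 -.0252 0 .01';python3 - <<'E'
from h import *
o=arm.observe();print(o['position'],o['force'],o['ft_torque'],o['width'])
for c in ['side','scene']:
  arm.get_image(c);s=arm.silhouettes(c,'salt_box_lid')
  for r in s[:2]: m=r['region'];ys,xs=np.where(m);print(c,round(r['conf'],2),m.sum(),ys.min(),ys.max(),xs.min(),xs.max())
  for r in arm.place_of(c,'lid_knob')[:1]: print(c,r)
E
```

```text
clock: 17.55
position: [0.4879, -0.3476, 0.3103]
ee_rot: [-1.992, -2.426, 0.0]
force: [-5.5, 1.9, 1.2]
width: 0.189
gripper_force: 25.0
[ 0.48789001 -0.34764605  0.31030358] [-5.46413653  1.92468127  1.18317258] [0.57167774 1.26599484 0.0382193 ] 0.18901683778228315
side 0.95 793 201 236 401 446
side {'point': [207.4, 413.8], 'conf': 0.97}
scene 0.51 299 135 147 356 388
scene {'point': [137.4, 375.3], 'conf': 0.78}
```

```bash
python3 -m inch '-.0046 -.001 -.0055 0 .01;-.0094 -.001 -.0108 0 .01;-.0138 -.001 -.015 0 .01;-.0181 -.001 -.0184 0 .01;-.0181 -.001 -.0184 0 .01';python3 -m inch '-.003 0 -.0022 0 .01;-.006 0 -.0044 0 .01;-.0091 0 -.0062 0 .01;-.0091 0 -.0062 0 .01;-.0091 0 -.0062 0 .01';python3 - <<'E'
from h import *
o=arm.observe();p=o['position'];print(p,o['force'],o['ft_torque'],o['width'])
L=[]
for c in ['side','scene']:
  arm.get_image(c)
  for r in arm.place_of(c,'lid_knob')[:1]: print(c,r);L.append(ray(c,r['point']))
# knob height in hinge plane through box mid: x-z plane containing hinge & knob
n=np.array([np.cos(.187),np.sin(.187),0]);b=np.array([np.sin(.187),-np.cos(.187),0]);k0=np.array([.484,-.333,.102]);h=k0+.093*b;h[2]=.083
for q,d in L:
  P=q+d*((h-q)@n)/(d@n);v=P-h;print('knob',P,'angle',np.degrees(np.arctan2(v[2],-v@b)-np.arctan2(19,93)),'r',np.linalg.norm(v))
g=p-np.array([0,0,.159]);v=g-h;print('grasp angle',np.degrees(np.arctan2(v[2],-v@b)), -v@b,v[2])
E
```

```text
clock: 18.35
position: [0.4908, -0.366, 0.3293]
ee_rot: [-1.993, -2.427, -0.0]
force: [-6.3, 3.3, 4.7]
width: 0.189
gripper_force: 25.3
clock: 18.85
position: [0.4924, -0.3747, 0.3353]
ee_rot: [-1.993, -2.427, 0.0]
force: [-8.0, 3.7, 7.1]
width: 0.189
gripper_force: 26.1
[ 0.49241618 -0.3746509   0.33525775] [-8.02519983  3.66967346  7.09255831] [ 0.8456465   1.66596972 -0.02604427] 0.18904156622397975
side {'point': [199.1, 425.1], 'conf': 0.78}
scene {'point': [129.3, 373.7], 'conf': 0.89}
knob [ 0.49238582 -0.37732004  0.15766354] angle 45.774807464511134 r 0.08870422600904157
knob [ 0.48352537 -0.33049155  0.17751375] angle 33.14004098236184 r 0.13439946471018405
grasp angle 61.558997804670554 0.050510556561184104 0.09325774528800977
```

```bash
python3 - <<'E'
from h import *
yaw=.187
b=np.array([np.sin(yaw),-np.cos(yaw),0]);n=np.array([np.cos(yaw),np.sin(yaw),0]);h=np.array([.484,-.333,.083])+.093*b;h[2]=.083
for c in ['side','scene']:
  arm.get_image(c);s=arm.silhouettes(c,'salt_box_lid');
  if not s: continue
  m=s[0]['region'];K=arm.get_calibration(c);T=np.linalg.inv(np.array(K['pose']));out=[]
  pj=lambda P:cv2.projectPoints(((P@T[:3,:3].T+T[:3,3])*[1,-1,-1]),np.zeros(3),np.zeros(3),np.array(K['intrinsics'],float),np.array(K['distortion'],float))[0][:,0]
  for a in range(20,76,5):
    r=np.radians(a);P=[]
    for x in (0,.113):
      for z in (-.002,.009):
        for y in (-.058,.058): P.append(h-b*(x*np.cos(r)-z*np.sin(r))+np.array([0,0,x*np.sin(r)+z*np.cos(r)])+n*y)
    im=np.zeros((400,640),np.uint8);cv2.fillConvexPoly(im,cv2.convexHull(pj(np.array(P)).astype(np.int32)),1)
    out.append((a,round((m&(im>0)).sum()/(m|(im>0)).sum(),3)))
  print(c,round(s[0]['conf'],2),m.sum(),out)
o=arm.observe();print(o['force'],o['position'])
E
```

```text
side 0.86 538 [(20, np.float64(0.302)), (25, np.float64(0.354)), (30, np.float64(0.432)), (35, np.float64(0.519)), (40, np.float64(0.675)), (45, np.float64(0.821)), (50, np.float64(0.568)), (55, np.float64(0.337)), (60, np.float64(0.228)), (65, np.float64(0.158)), (70, np.float64(0.135)), (75, np.float64(0.119))]
scene 0.81 327 [(20, np.float64(0.205)), (25, np.float64(0.251)), (30, np.float64(0.307)), (35, np.float64(0.521)), (40, np.float64(0.792)), (45, np.float64(0.749)), (50, np.float64(0.644)), (55, np.float64(0.527)), (60, np.float64(0.471)), (65, np.float64(0.415)), (70, np.float64(0.371)), (75, np.float64(0.343))]
[-7.14468688  3.3920884   6.1434701 ] [ 0.49237116 -0.37457368  0.33519811]
```

```bash
python3 -m inch '0 0 -.0005 0 .01;0 0 -.0005 0 .01;0 0 -.0005 0 .01;0 0 -.0005 0 .01' 30; python3 -c "
from cell import arm
o=arm.observe();print(o['position'],o['width'],o['force']);print(arm.sign_off())"
```

```text
clock: 19.65
position: [0.4924, -0.3747, 0.3355]
ee_rot: [-1.993, -2.427, 0.001]
force: [-6.0, 1.6, 2.7]
width: 0.189
gripper_force: 30.9
[ 0.49242463 -0.37474858  0.33546787] 0.18881343613977233 [-6.02977614  1.59760465  2.66799916]
the job is handed in; nothing more can be done
None
```

The four lumps are in the pan, the brush stands on the worktop clear of it, and the gripper is holding the salt box lid open at about 45 degrees (40–46 by the measurements); the job is handed in, 19.65 s in.

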